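Unlatch the flat battery pack and put it on charge

TASK

The red-capped battery pack in the survey meter is flat: squeeze its yellow snap tab home and, keeping it squeezed, lift the pack straight out without forcing the latch. Stand it upright on the black rubber mat and let go, then take it again by its two plain side faces (not tab and back) and gently stand it fully down in the charger, upright and square between the two tall white cheeks, and let go. Leave the green-capped pack latched in the meter and the other things where they are.

Things in the scene. Friction and masses are not known exactly. Their poses are not given: they have to be found in the camera images.
- meter: Fixed survey meter: green case 166 (x, -74 to +92) x 230 (y) x 60 high, knobs on top under 10. Origin on the bench, mid-way between two top-opening battery bays at y = +42.5 and -42.5 mm, x = 0, floor 12 mm above the bench, 2 mm play round the pack. One pack per bay (either way), tab to the meter's -x, 62 mm standing out. A catch lip at each bay's -x edge holds the tab's tooth (2 mm free lift).
- red_pack_center (a point): Centre (half-way up) of the flat pack: black block, red cap, 44 (own x) x 36 (own y) x 110 high, about 0.32 kg (varies by a third). Own axes start as the meter's. Yellow tab on the -x face; +x face and both y faces plain. Over tab and back 52 mm, 44 with the tab pressed home. The charger's cheeks cover its x faces: there hold it by its y faces near the top.
- red_pack_tab_pad (a point): Middle of the outer face of the red pack's yellow tab pad (24 wide x 30 high), 30 mm from the pack's centre line along own -x, 26 mm above its centre; 93 mm above the bench while latched. Squeezed towards own +x, against the plain back face, it frees the tooth from the catch lip. It rides up with the pack.
- red_pack_tab (a joint): Travel of the red pack's tab: 0 out (latched), 0.008 m pressed home. Spring: 2 N to start, about 8 N fully home; it clears the catch with about 0.006 to 0.008 m, so press it home. It springs out when released.
- green_pack_center (a point): Centre of the good battery pack, same make and size but with a green cap, latched in the meter's other bay; it must stay there.
- mat_top (a point): Centre of the top of the black rubber mat, 150 x 150 mm, 4 mm thick, fixed flat on the bench.
- charger: Charger fixed to the bench. Grey base 110 (own x) x 96 (own y) x 12 high. Two white cheeks, 10 thick x 60 long (y), rise to 118 mm above the bench, inner faces at x = +34 and -34 mm. Two ridges, 5 mm high above the seat, inner faces at y = +26 and -26 mm; above them the y ends are open. Origin on the bench under the base centre.
- charger_seat (a point): Centre of the charger's copper seat, 12 mm above the bench: the middle of the pack's underside goes here, the pack's x axis along the charger's x, either way round.
- amber_bottle_mid (a point): Amber bottle with a white cap, 60 mm across, 115 high; point half-way up. Leave alone.
- jar_mid (a point): Amber jar, 64 mm across, 75 high; point half-way up. Leave alone.
- canister_mid (a point): White canister, 60 mm across, 110 high; point half-way up. Leave alone.
- screwdriver_grip (a point): Screwdriver lying between the robot and the meter; point on its handle. Leave alone.
Mind the look-alikes: they are no part of the job. Leave any blue look-alike of the part that bears red_pack_center alone.

How it is judged:
By the outcome, as a careful person would: the job done as asked, in the order asked, and still so for the second after the job is handed in, with the robot touching nothing.
It also fails if it takes over 64 s, if anything falls off the work surface, if the arm or the gripper's body presses on something with over 40 N, if the wrist force passes 120 N, or if a joint passes its speed limit or range.

ROBOT

A 6-joint arm with a two-finger parallel gripper is mounted at the origin on the work surface. World frame = base frame: x ahead of the robot, y to its left, z up, the work surface at z = 0. Lengths are in m, angles in rad, forces in N, time in s.
With the tool pointing down it reaches from about 0.35 to 0.775 m from the base axis. Payload 7.3 kg.
Tool frame: the origin (TCP) lies on the centre line of the jaws, within the pads' length; the fingertips stand ahead of it and the grasp point (between the pads) lies 11 mm behind it (robot.nose_length is the z of the fingertips in the tool frame, in m); z points along the fingers, y is the line along which they close (so a half turn about z gives the same grasp; the last joint's range is limited). The gripper opens to 92 mm and grips with 3 to 60 N. Pads are 19 mm wide; open, the fingers measure 130 mm over their backs; the gripper's body (75 mm by 190 mm) begins 47 mm behind the grasp point.
Start: joints at [-1.365, 0.342, 1.524, -0, 1.275, -0.146], TCP at [0.181, -0.493, 0.235] pointing down, gripper open.
Joint ranges: [-2.53, 2.53], [-0.77, 2.02], [0.04, 2.7], [-1, 4.14], [0.28, 2.66], [-3.11, 3.11]. Speed limits (rad/s): [2.57, 2.57, 3.14, 3.14, 3.14, 3.14].

INTERFACE

Orientations are given as [roll, pitch, yaw] about the fixed x, y, z axes, in that order (R = Rz(yaw) Ry(pitch) Rx(roll)).
In Python, from cell import robot, cams gives the robot as it stands. The module is installed in compiled form; this text tells all that it offers.
- The arm moves only by the tool carry_out, never from a script. Its argument "deltas" is a list of rows, each a list of 7 numbers: the shift along the tool's x, y, z in cm, then the turn, a rotation vector about the tool's x, y, z in rad, then the opening, from 0 (shut) to 1 (fully open). A call has exactly 8 rows; each row shifts and turns the commanded pose from where the row before left it, along the tool's axes as they then stand; what a row does not reach is not made up. A row lasts 1/12 s, in which the tool goes at most 41.7 mm and 7.16 degrees, less where a joint would pass 70% of its speed; a pose out of reach is approached as far as the arm can. A call is refused whole if a number of a shift passes 4.17 or a number of a turn 0.125, either way. A call with a gripper value outside its range is refused whole. The fingers move at their own pace and stop on an object; "force" is the grip in N (left out, the last holds). Time passes only in rows, so rows that do not move let the fingers close, or fill a call up. It gives the time, the measured TCP pose, the force, the opening and the grip force at its end, in the units of the state.
- robot.observe(): the state, without advancing time (a new reading comes with each control period).
- cams.read_camera(name): name is "side" or "top" or "wrist"; returns a dict with "image" (400x640x3 uint8, blue, green, red), "depth" (400x640 float32, m along the optical axis (not along the pixel's ray), 0 where there is no reading), "fx", "fy", "cx", "cy" (pixels), "world_to_cam" (4x4, takes a point from world to camera coordinates). Camera axes: x right, y up, looking along -z (the intrinsics and any distortion apply to the point x, -y, -z); pixel columns grow to the right and rows downward; lengths in m; the calibration is good to about 2 mm. A picture is of the moment at which its call begins.
- robot.hand_in(): hands the job in; it is judged then, once.
The state is a dict: "time": time; "qpos": joint angles; "qvel": joint speeds; "joint_efforts": joint torques, N m; "tool_pos": TCP position; "tool_rot": TCP orientation; "contact_force": force on the tool from outside, world axes, zero at the start; "torque": the same for the moment, N m; "opening": finger opening in m; "grip_force": force on a finger pad.
Only numpy, scipy, OpenCV 4.12 (cv2) and the standard library are available. Lean on these libraries where they do the work, as an engineer would, in place of code of your own. Each camera call takes 0.05 s, during which the arm holds its last target. There are 200 camera calls.

## Working session

There is one attempt and no reset: what is moved stays moved. The work goes in short steps, Python scripts to look and compute and a tool call to move; the robot and the scene stay as the last step left them, time stands still between calls to the robot, and variables do not carry over. Pictures are saved under pics/ and viewed, at most 10 in all, crops included, and the job is handed in when it is done.

Besides the shell and the picture viewer there is one more tool, called after "Emit:" as name(argument=value, ...) on one line, values as JSON. carry_out: Moves the arm, as the interface text tells. Its arguments: {"type":"object","properties":{"deltas":{"type":"array","items":{"type":"array","items":{"type":"number"}}},"force":{"type":"number"}},"required":["deltas"]}

```bash
mkdir -p pics
cat > h.py <<'E'
import numpy as np, cv2
from cell import robot, cams
def pts(c):
    d=c["depth"]; v,u=np.mgrid[0:400,0:640]
    P=np.stack([(u-c["cx"])/c["fx"]*d,-(v-c["cy"])/c["fy"]*d,-d,np.ones_like(d)],-1)
    W=P@np.linalg.inv(c["world_to_cam"]).T
    W=W[...,:3]; W[d<=0]=np.nan; return W
def proj(c,p):
    q=c["world_to_cam"]@np.append(p,1); return c["cx"]+c["fx"]*q[0]/-q[2], c["cy"]-c["fy"]*q[1]/-q[2]
E
python3 - <<'E'
from h import *
t=cams.read_camera("top"); s=cams.read_camera("side")
for n,c in(("top",t),("side",s)):
    cv2.imwrite(f"pics/{n}0.png",c["image"]); np.savez(f"{n}0.npz",**c)
    print(n,c["fx"],c["cx"],c["cy"],np.round(np.linalg.inv(c["world_to_cam"]),3).tolist(),[k for k in c])
print(robot.observe(), robot.nose_length)
E
```

```text
top 434.70781606380734 323.4055479739162 192.39002002615578 [[-0.0, 0.982, -0.186, 0.387], [-1.0, -0.001, -0.003, 0.009], [-0.003, 0.186, 0.982, 1.049], [0.0, 0.0, 0.0, 1.0]] ['image', 'depth', 'fx', 'fy', 'cx', 'cy', 'world_to_cam']
side 370.77553999048183 328.34661929221284 205.53805908059462 [[0.981, 0.115, -0.158, 0.456], [-0.194, 0.466, -0.863, -0.64], [-0.026, 0.878, 0.479, 0.453], [0.0, 0.0, 0.0, 1.0]] ['image', 'depth', 'fx', 'fy', 'cx', 'cy', 'world_to_cam']
{'time': 0.1, 'qpos': array([-1.36500222e+00,  3.42635037e-01,  1.52488720e+00, -7.20062631e-06,
        1.27542608e+00, -1.46014656e-01]), 'qvel': array([ 0.00075586, -0.00203463, -0.00230032,  0.00012378, -0.0012859 ,
        0.00185902]), 'joint_efforts': array([ 1.89004757e-03, -4.32002628e+01, -2.44697142e+01,  7.19080470e-02,
        5.26619924e-02, -6.73876025e-05]), 'tool_pos': array([ 0.18085342, -0.49249839,  0.23413578]), 'tool_rot': array([-3.14025041e+00, -1.90431992e-04,  3.51810737e-01]), 'contact_force': array([ 0.11351059,  0.43229508, -0.25627187]), 'torque': array([-0.04412837, -0.0613465 ,  0.00628305]), 'grip_force': 0.0, 'opening': 0.09210964289744433} 0.008
```

View pics/top0.png

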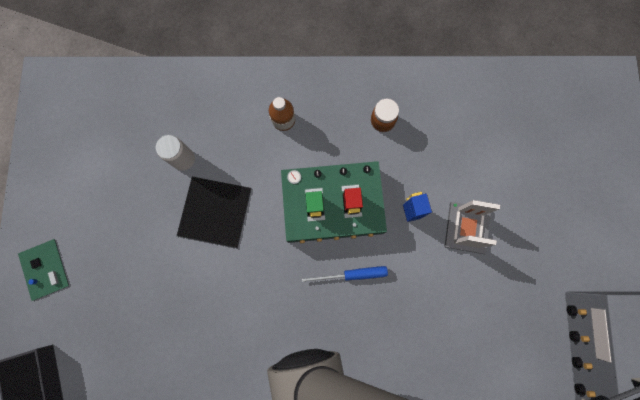

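View pics/side0.png

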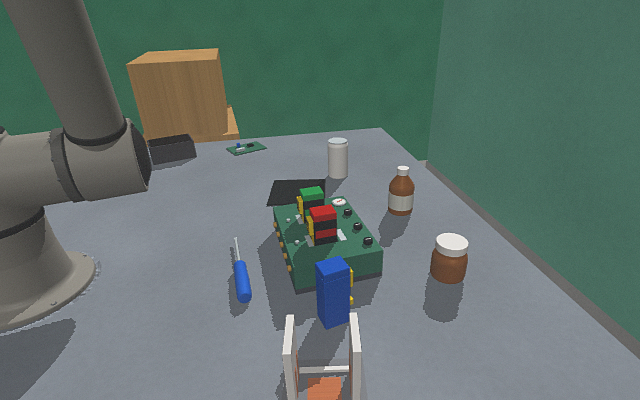

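The top view shows the red cap at (352,199) and the green at (315,203), both in the meter. The blue look-alike stands alone at (417,206). The mat is at (214,212) and the charger at (472,230). The red-capped pack in the meter fits the description; it is the only red one.

```bash
python3 - <<'E'
from h import *
c=dict(np.load("top0.npz")); W=pts(c); I=c["image"]; hsv=cv2.cvtColor(I,cv2.COLOR_BGR2HSV)
H,S,V=[hsv[...,i].astype(int) for i in range(3)]
v,u=np.mgrid[0:400,0:640]
def box(a,b,cc,d): return (u>=a)&(u<b)&(v>=cc)&(v<d)
def rep(n,m):
    p=W[m&np.isfinite(W[...,2])]; 
    if len(p)<5: print(n,len(p));return
    r=cv2.minAreaRect((p[:,:2]*1000).astype(np.float32))
    print(n,len(p),"mean",np.round(p.mean(0),4),"rect",np.round(r[0],1),np.round(r[1],1),round(r[2],1),"z",np.round(np.percentile(p[:,2],[5,50,95]),4))
red=((H<8)|(H>172))&(S>150)&(V>80)&box(335,370,180,220)
rep("redtop",red&(W[...,2]>.117)); 
rep("greentop",(H>45)&(H<75)&(S>120)&box(300,330,185,225)&(W[...,2]>.117))
rep("bluetop",(H>105)&(H<130)&(S>120)&box(395,440,185,225)&(W[...,2]>.1))
rep("yellow red",(H>18)&(H<35)&(S>140)&box(335,370,195,225))
z=W[...,2]
rep("metertop",box(270,395,155,250)&(abs(z-.06)<.004))
rep("mat",(V<45)&box(165,265,165,260)&(abs(z)<.012))
rep("cheeks",box(440,510,195,260)&(z>.112))
ct=box(440,510,195,260)&(z>.112)
n,l,st,ce=cv2.connectedComponentsWithStats(ct.astype(np.uint8))
for i in range(1,n):
    if st[i,4]>10: rep("cheek%d"%i,l==i)
rep("base",box(440,510,195,265)&(abs(z-.012)<.004))
rep("seat",(H<15)&(S>120)&box(445,495,205,250)&(z<.03))
for n,b in(("screw",box(295,390,260,290)&(z>.008)),("canister",box(150,200,130,175)&(z>.1)),("bottle",box(265,300,90,135)&(z>.05)),("jar",box(365,405,95,135)&(z>.05))): rep(n,b)
E
python3 - <<'E'
import cv2
I=cv2.imread("pics/top0.png")[150:265,270:510]; cv2.imwrite("pics/crop1.png",cv2.resize(I,None,fx=3.3,fy=3.3,interpolation=cv2.INTER_CUBIC))
E
```

```text
redtop 319 mean [ 0.5498 -0.0527  0.1233] rect [549.9 -52.5] [42.  35.3] 5.4 z [0.1204 0.1233 0.1261]
greentop 310 mean [0.5422 0.0317 0.1234] rect [542.1  31.7] [41.8 35.8] 5.3 z [0.1206 0.1234 0.1259]
bluetop 338 mean [ 0.5366 -0.2003  0.111 ] rect [ 537.4 -200.8] [43.5 35.5] 14.0 z [0.1064 0.1113 0.114 ]
yellow red 48 mean [ 0.525  -0.0538  0.1069] rect [525.1 -55.5] [ 8.5 29.3] 5.0 z [0.0916 0.1089 0.1112]
metertop 5446 mean [ 0.5527 -0.0105  0.0612] rect [556.2  -9.9] [166.9 230.3] 5.2 z [0.0585 0.0614 0.0635]
mat 3647 mean [0.5376 0.2773 0.0052] rect [538.6 277.3] [149.1 148.2] 78.5 z [0.0021 0.0052 0.0084]
cheeks 294 mean [ 0.497  -0.3321  0.1192] rect [ 498.2 -333.5] [61.5 88.5] 79.5 z [0.1155 0.1194 0.1224]
cheek1 144 mean [ 0.5361 -0.339   0.1193] rect [ 536.7 -339.4] [58.1 10.8] 79.8 z [0.1155 0.1196 0.1224]
cheek2 150 mean [ 0.4596 -0.3254  0.1192] rect [ 459.8 -326.4] [61.5 10.4] 79.5 z [0.1153 0.1193 0.1223]
base 1078 mean [ 0.4968 -0.3272  0.0134] rect [ 498.  -333.4] [ 98.1 109.7] 79.9 z [0.0103 0.0136 0.0156]
seat 236 mean [ 0.5    -0.3332  0.0143] rect [ 499.2 -333.7] [34.8 41. ] 82.0 z [0.0111 0.0143 0.0175]
screw 583 mean [ 0.389  -0.0672  0.0224] rect [384.3 -40.5] [ 27.4 205.9] 7.8 z [0.0145 0.0234 0.0286]
canister 523 mean [0.6683 0.359  0.1101] rect [669.  359.9] [56.  55.5] 1.6 z [0.1019 0.1109 0.114 ]
bottle 551 mean [0.7618 0.111  0.0876] rect [767.1 112.2] [51.6 59.9] 15.7 z [0.0573 0.0843 0.1175]
jar 531 mean [ 0.7662 -0.136   0.0731] rect [ 769.5 -136.1] [56.4 56.3] 85.5 z [0.0522 0.0761 0.0795]
```

View pics/crop1.png

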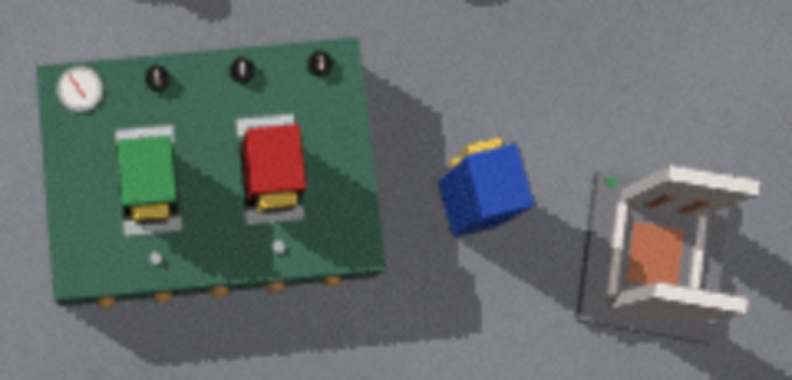

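```bash
cat >> h.py <<'E'
def plan(x,y,z,yaw,n,opening,start=None):
    """n rows from present pose to target, tool pointing down; rounded to 0.01 cm / 0.001 rad"""
    if start is None:
        o=robot.observe(); p=o["tool_pos"]; a=o["tool_rot"][2]
    else: p=np.array(start[:3]); a=start[3]
    d=np.array([x,y,z])-p; da=(yaw-a+np.pi)%(2*np.pi)-np.pi
    print("d",np.round(d,4),"dyaw",round(da,3))
    rows=[]
    for i in range(n):
        b=a+da*i/n; c,s=np.cos(b),np.sin(b); w=d/n*100
        rows.append([round(c*w[0]+s*w[1],2),round(s*w[0]-c*w[1],2),round(-w[2],2),0,0,round(-da/n,3),opening])
    for r in range(0,n,8): print(rows[r:r+8])
E
python3 -c "
from h import *
plan(.55,-.053,.215,1.662,16,1)"
```

```text
d [ 0.3691  0.4395 -0.0191] dyaw 1.31
[[np.float64(3.11), np.float64(-1.78), np.float64(0.12), 0, 0, np.float64(-0.082), 1], [np.float64(3.25), np.float64(-1.52), np.float64(0.12), 0, 0, np.float64(-0.082), 1], [np.float64(3.36), np.float64(-1.25), np.float64(0.12), 0, 0, np.float64(-0.082), 1], [np.float64(3.45), np.float64(-0.97), np.float64(0.12), 0, 0, np.float64(-0.082), 1], [np.float64(3.52), np.float64(-0.69), np.float64(0.12), 0, 0, np.float64(-0.082), 1], [np.float64(3.57), np.float64(-0.4), np.float64(0.12), 0, 0, np.float64(-0.082), 1], [np.float64(3.59), np.float64(-0.1), np.float64(0.12), 0, 0, np.float64(-0.082), 1], [np.float64(3.58), np.float64(0.19), np.float64(0.12), 0, 0, np.float64(-0.082), 1]]
[[np.float64(3.55), np.float64(0.48), np.float64(0.12), 0, 0, np.float64(-0.082), 1], [np.float64(3.5), np.float64(0.77), np.float64(0.12), 0, 0, np.float64(-0.082), 1], [np.float64(3.43), np.float64(1.05), np.float64(0.12), 0, 0, np.float64(-0.082), 1], [np.float64(3.33), np.float64(1.33), np.float64(0.12), 0, 0, np.float64(-0.082), 1], [np.float64(3.21), np.float64(1.6), np.float64(0.12), 0, 0, np.float64(-0.082), 1], [np.float64(3.07), np.float64(1.86), np.float64(0.12), 0, 0, np.float64(-0.082), 1], [np.float64(2.91), np.float64(2.1), np.float64(0.12), 0, 0, np.float64(-0.082), 1], [np.float64(2.73), np.float64(2.33), np.float64(0.12), 0, 0, np.float64(-0.082), 1]]
```

Emit:
carry_out(deltas=[[3.1, -1.8, 0.1, 0, 0, -0.082, 1], [3.25, -1.5, 0.1, 0, 0, -0.082, 1], [3.35, -1.25, 0.1, 0, 0, -0.082, 1], [3.45, -1.0, 0.1, 0, 0, -0.082, 1], [3.5, -0.7, 0.1, 0, 0, -0.082, 1], [3.55, -0.4, 0.1, 0, 0, -0.082, 1], [3.6, -0.1, 0.1, 0, 0, -0.082, 1], [3.6, 0.2, 0.1, 0, 0, -0.082, 1]], force=25)

```text
time: 0.77
tool_pos: [0.3657, -0.2713, 0.2265]
tool_rot: [-3.141, -0.0, 1.012]
contact_force: [0.1, -0.7, 0.0]
opening: 0.092
grip_force: 0.0
```

Emit:
carry_out(deltas=[[3.55, 0.5, 0.1, 0, 0, -0.082, 1], [3.5, 0.75, 0.1, 0, 0, -0.082, 1], [3.4, 1.05, 0.1, 0, 0, -0.082, 1], [3.3, 1.3, 0.1, 0, 0, -0.082, 1], [3.2, 1.6, 0.1, 0, 0, -0.082, 1], [3.1, 1.85, 0.1, 0, 0, -0.082, 1], [2.9, 2.1, 0.1, 0, 0, -0.082, 1], [2.7, 2.3, 0.1, 0, 0, -0.082, 1]])

```text
time: 1.43
tool_pos: [0.549, -0.0518, 0.2183]
tool_rot: [-3.141, -0.0, 1.668]
contact_force: [1.0, -1.3, -0.1]
opening: 0.0918
grip_force: 0.0
```

```bash
sed -i 's/rows.append(\[/rows.append([float(k) for k in [/; s/opening\])$/opening]])/' h.py
python3 - <<'E'
from h import *
o=robot.observe(); print(o["time"],o["tool_pos"],o["tool_rot"],o["qvel"].round(3))
c=cams.read_camera("wrist"); cv2.imwrite("pics/w1.png",c["image"]); np.savez("w1.npz",**c)
W=pts(c); hsv=cv2.cvtColor(c["image"],cv2.COLOR_BGR2HSV); H,S,V=[hsv[...,i].astype(int) for i in range(3)]
for n,m in(("red",((H<8)|(H>172))&(S>150)&(abs(W[...,2]-.122)<.006)),("yel",(H>18)&(H<35)&(S>140)&(W[...,2]>.075)&(W[...,2]<.118))):
    n_,l,st,_=cv2.connectedComponentsWithStats(m.astype(np.uint8))
    for i in range(1,n_):
        if st[i,4]<100: continue
        p=W[l==i]; r=cv2.minAreaRect((p[:,:2]*1000).astype(np.float32)); print(n,st[i],p.mean(0).round(4),np.round(r[0],1),np.round(r[1],1),r[2],np.percentile(p[:,2],[5,95]).round(4))
E
```

```text
1.4333 [ 0.5490291  -0.05183246  0.2183072 ] [-3.14092642e+00 -8.01404859e-05  1.66812383e+00] [ 0.71   0.434 -0.639 -0.003  0.2   -0.266]
red [ 295  186   49   39 1792] [ 0.5509 -0.0495  0.122 ] [550.8 -50.6] [43.2 35.6] 4.992069721221924 [0.1207 0.1232]
yel [285  93   8  29 219] [0.5165 0.0317 0.1083] [516.4  31.2] [ 6.3 23. ] 4.522608757019043 [0.107  0.1096]
yel [288 183   9  30 204] [ 0.5244 -0.0507  0.1058] [524.5 -50.4] [ 7.2 28.5] 0.7052097320556641 [0.0898 0.1092]
yel [313 311   9  15 105] [ 0.5633 -0.1949  0.0959] [ 563.3 -194.8] [ 7.8 20.7] 13.963006019592285 [0.0948 0.0971]
```

View pics/w1.png

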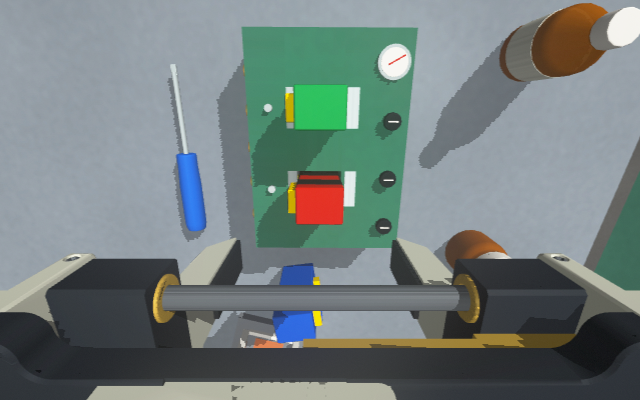

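The wrist view shows the red pack at (319,200) with its tab at (292,198) on the -x side. It agrees with the top view to about 2 mm.

```bash
python3 -c "
from h import *
o=robot.observe();print(o['tool_pos'],o['tool_rot'],o['qvel'].round(3))
plan(.5505,-.052,.083,1.661,8,1)"
```

```text
[ 0.55213056 -0.04734646  0.21795182] [ 3.13944816e+00 -2.77039604e-03  1.67587628e+00] [-0.073 -0.044  0.091 -0.02  -0.008  0.046]
d [-0.0016 -0.0047 -0.135 ] dyaw -0.015
[[-0.06, -0.03, 1.69, 0.0, 0.0, 0.002, 1.0], [-0.06, -0.03, 1.69, 0.0, 0.0, 0.002, 1.0], [-0.06, -0.03, 1.69, 0.0, 0.0, 0.002, 1.0], [-0.06, -0.03, 1.69, 0.0, 0.0, 0.002, 1.0], [-0.06, -0.03, 1.69, 0.0, 0.0, 0.002, 1.0], [-0.06, -0.03, 1.69, 0.0, 0.0, 0.002, 1.0], [-0.06, -0.03, 1.69, 0.0, 0.0, 0.002, 1.0], [-0.06, -0.03, 1.69, 0.0, 0.0, 0.002, 1.0]]
```

Emit:
carry_out(deltas=[[0, 0, 1.5, 0, 0, 0, 1], [0, 0, 1.5, 0, 0, 0, 1], [0, 0, 1.5, 0, 0, 0, 1], [0, 0, 1.5, 0, 0, 0, 1], [0, 0, 0, 0, 0, 0, 1], [0, 0, 0, 0, 0, 0, 1], [0, 0, 0, 0, 0, 0, 1], [0, 0, 0, 0, 0, 0, 1]])

```text
time: 2.15
tool_pos: [0.5489, -0.0538, 0.1598]
tool_rot: [3.14, 0.001, 1.664]
contact_force: [0.3, 0.0, 1.0]
opening: 0.0917
grip_force: 0.0
```

Run:
```python
from h import *
c=cams.read_camera("wrist")
o=robot.observe();print(o['tool_pos'],o['tool_rot'],o['qvel'].round(3))
W=pts(c); hsv=cv2.cvtColor(c["image"],cv2.COLOR_BGR2HSV); H,S,V=[hsv[...,i].astype(int) for i in range(3)]
m=((H<8)|(H>172))&(S>150)&(abs(W[...,2]-.122)<.006); m[300:]=0
p=W[m]; print(m.sum(),cv2.minAreaRect((p[:,:2]*1000).astype(np.float32)),p.mean(0))
plan(.5505,-.052,.083,1.661,6,1)
```

```text
[ 0.54884681 -0.05377904  0.15978338] [3.13976074e+00 7.02022475e-04 1.66366539e+00] [ 0.    -0.     0.005 -0.001 -0.004 -0.001]
2902 ((551.0581665039062, -51.056331634521484), (43.41508102416992, 36.35809326171875), 5.272747039794922) [ 0.55080537 -0.04933961  0.12198976]
d [ 0.0017  0.0018 -0.0768] dyaw -0.003
[[0.03, 0.03, 1.28, 0.0, 0.0, 0.0, 1.0], [0.03, 0.03, 1.28, 0.0, 0.0, 0.0, 1.0], [0.03, 0.03, 1.28, 0.0, 0.0, 0.0, 1.0], [0.03, 0.03, 1.28, 0.0, 0.0, 0.0, 1.0], [0.03, 0.03, 1.28, 0.0, 0.0, 0.0, 1.0], [0.03, 0.03, 1.28, 0.0, 0.0, 0.0, 1.0]]
```

Emit:
carry_out(deltas=[[0.04, 0.04, 1.28, 0, 0, 0, 1], [0.04, 0.04, 1.28, 0, 0, 0, 1], [0.04, 0.04, 1.28, 0, 0, 0, 1], [0.04, 0.04, 1.28, 0, 0, 0, 1], [0.03, 0.03, 1.28, 0, 0, 0, 1], [0.03, 0.03, 1.28, 0, 0, 0, 1], [0, 0, 0, 0, 0, 0, 1], [0, 0, 0, 0, 0, 0, 1]])

```text
time: 2.87
tool_pos: [0.5503, -0.0513, 0.0822]
tool_rot: [-3.141, 0.0, 1.664]
contact_force: [0.1, -0.5, 0.8]
opening: 0.0919
grip_force: 0.0
```

Emit:
carry_out(deltas=[[0, 0, 0, 0, 0, 0, 0.65], [0, 0, 0, 0, 0, 0, 0.55], [0, 0, 0, 0, 0, 0, 0.5], [0, 0, 0, 0, 0, 0, 0.45], [0, 0, 0, 0, 0, 0, 0.3], [0, 0, 0, 0, 0, 0, 0.3], [0, 0, 0, 0, 0, 0, 0.3], [0, 0, 0, 0, 0, 0, 0.3]])

```text
time: 3.53
tool_pos: [0.5504, -0.0512, 0.0819]
tool_rot: [3.141, 0.0, 1.664]
contact_force: [-0.2, -1.2, -2.0]
opening: 0.044
grip_force: 25.0
```

The opening of 44.0 mm means the tab is home. I'll start with a gentle lift.

Emit:
carry_out(deltas=[[0, 0, -0.15, 0, 0, 0, 0.3], [0, 0, -0.15, 0, 0, 0, 0.3], [0, 0, -0.15, 0, 0, 0, 0.3], [0, 0, -0.15, 0, 0, 0, 0.3], [0, 0, -0.2, 0, 0, 0, 0.3], [0, 0, -0.2, 0, 0, 0, 0.3], [0, 0, 0, 0, 0, 0, 0.3], [0, 0, 0, 0, 0, 0, 0.3]])

```text
time: 4.2
tool_pos: [0.5504, -0.0512, 0.0921]
tool_rot: [3.141, 0.0, 1.664]
contact_force: [-0.1, -0.3, -2.3]
opening: 0.0439
grip_force: 25.0
```

Emit:
carry_out(deltas=[[0, 0, -0.5, 0, 0, 0, 0.3], [0, 0, -1, 0, 0, 0, 0.3], [0, 0, -1, 0, 0, 0, 0.3], [0, 0, -1, 0, 0, 0, 0.3], [0, 0, -1, 0, 0, 0, 0.3], [0, 0, -1, 0, 0, 0, 0.3], [0, 0, -1, 0, 0, 0, 0.3], [0, 0, -1, 0, 0, 0, 0.3]])

```text
time: 4.87
tool_pos: [0.5503, -0.0512, 0.1682]
tool_rot: [3.141, 0.0, 1.664]
contact_force: [0.5, 0.2, -1.8]
opening: 0.0439
grip_force: 25.0
```

Emit:
carry_out(deltas=[[0, 0, -1, 0, 0, 0, 0.3], [0, 0, -1, 0, 0, 0, 0.3], [0, 0, -1, 0, 0, 0, 0.3], [0, 0, -1, 0, 0, 0, 0.3], [0, 0, -1, 0, 0, 0, 0.3], [0, 0, -1, 0, 0, 0, 0.3], [0, 0, -0.5, 0, 0, 0, 0.3], [0, 0, 0, 0, 0, 0, 0.3]])

```text
time: 5.53
tool_pos: [0.5509, -0.0513, 0.2334]
tool_rot: [3.139, 0.001, 1.664]
contact_force: [0.3, 0.1, -2.6]
opening: 0.0439
grip_force: 25.0
```

Run:
```python
from h import *
for n in("side","wrist"):
    c=cams.read_camera(n); np.savez(n+"2.npz",**c); a=c["image"]; cv2.imwrite(f"pics/{n}2.png",a)
a=cv2.imread("pics/side2.png")[60:360,150:450]; b=cv2.imread("pics/wrist2.png")[0:300,150:450]
cv2.imwrite("pics/m2.png",cv2.resize(np.hstack([a,b]),(800,400)))
o=robot.observe();print(o["tool_pos"],o["contact_force"])
plan(.5385,.277,.235,1.664,16,.3)
```

```text
[ 0.55018444 -0.05116502  0.23176329] [-0.36313189  0.8783715  -2.828102  ]
d [-0.0117  0.3282  0.0032] dyaw 0.0
[[2.05, 0.12, -0.02, 0.0, 0.0, -0.0, 0.3], [2.05, 0.12, -0.02, 0.0, 0.0, -0.0, 0.3], [2.05, 0.12, -0.02, 0.0, 0.0, -0.0, 0.3], [2.05, 0.12, -0.02, 0.0, 0.0, -0.0, 0.3], [2.05, 0.12, -0.02, 0.0, 0.0, -0.0, 0.3], [2.05, 0.12, -0.02, 0.0, 0.0, -0.0, 0.3], [2.05, 0.12, -0.02, 0.0, 0.0, -0.0, 0.3], [2.05, 0.12, -0.02, 0.0, 0.0, -0.0, 0.3]]
[[2.05, 0.12, -0.02, 0.0, 0.0, -0.0, 0.3], [2.05, 0.12, -0.02, 0.0, 0.0, -0.0, 0.3], [2.05, 0.12, -0.02, 0.0, 0.0, -0.0, 0.3], [2.05, 0.12, -0.02, 0.0, 0.0, -0.0, 0.3], [2.05, 0.12, -0.02, 0.0, 0.0, -0.0, 0.3], [2.05, 0.12, -0.02, 0.0, 0.0, -0.0, 0.3], [2.05, 0.12, -0.02, 0.0, 0.0, -0.0, 0.3], [2.05, 0.12, -0.02, 0.0, 0.0, -0.0, 0.3]]
```

View pics/m2.png

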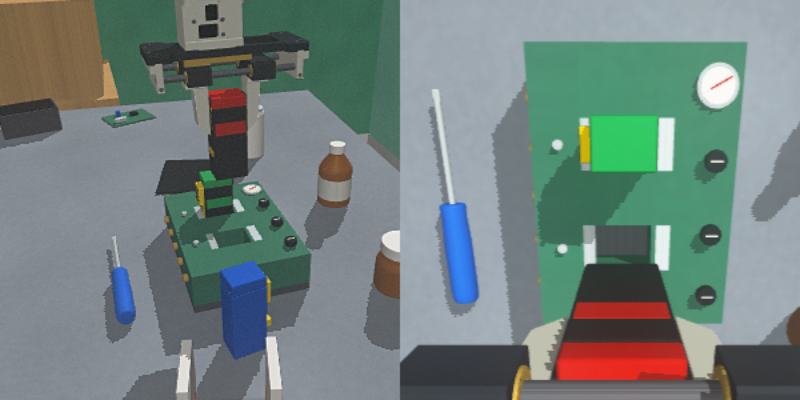

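The red pack is out and hangs straight at (225,130) in the left half. Its bay is empty, and the green pack is still in the meter. Next, over to the mat.

Emit:
carry_out(deltas=[[1, 0.12, -0.1, 0, 0, 0, 0.3], [2, 0.12, 0, 0, 0, 0, 0.3], [2.4, 0.12, 0, 0, 0, 0, 0.3], [2.4, 0.12, 0, 0, 0, 0, 0.3], [2.4, 0.12, 0, 0, 0, 0, 0.3], [2.4, 0.12, 0, 0, 0, 0, 0.3], [2.4, 0.12, 0, 0, 0, 0, 0.3], [2.4, 0.12, 0, 0, 0, 0, 0.3]])

```text
time: 6.3
tool_pos: [0.543, 0.1248, 0.2322]
tool_rot: [-3.14, -0.0, 1.664]
contact_force: [0.1, -0.4, -2.8]
opening: 0.0436
grip_force: 25.0
```

Emit:
carry_out(deltas=[[2.4, 0.12, 0, 0, 0, 0, 0.3], [2.4, 0.12, 0, 0, 0, 0, 0.3], [2.4, 0.12, 0, 0, 0, 0, 0.3], [2.4, 0.12, 0, 0, 0, 0, 0.3], [2.4, 0.12, 0, 0, 0, 0, 0.3], [2, 0.12, 0, 0, 0, 0, 0.3], [1, 0.12, 0, 0, 0, 0, 0.3], [0.4, 0.12, 0, 0, 0, 0, 0.3]])

```text
time: 6.97
tool_pos: [0.5381, 0.2791, 0.2321]
tool_rot: [-3.14, 0.0, 1.666]
contact_force: [0.0, 0.2, -3.1]
opening: 0.0439
grip_force: 25.0
```

Emit:
carry_out(deltas=[[0, 0, 1, 0, 0, 0, 0.3], [0, 0, 2, 0, 0, 0, 0.3], [0, 0, 2, 0, 0, 0, 0.3], [0, 0, 2, 0, 0, 0, 0.3], [0, 0, 2, 0, 0, 0, 0.3], [0, 0, 2, 0, 0, 0, 0.3], [0, 0, 1, 0, 0, 0, 0.3], [0, 0, 0, 0, 0, 0, 0.3]])

```text
time: 7.63
tool_pos: [0.5375, 0.2754, 0.1098]
tool_rot: [-3.136, 0.002, 1.663]
contact_force: [-0.6, -0.1, -2.7]
opening: 0.0437
grip_force: 25.0
```

Run:
```python
from h import *
c=cams.read_camera("side"); o=robot.observe();print(o["tool_pos"],o["tool_rot"],o["contact_force"],o["qvel"].round(3))
I=c["image"]; cv2.imwrite("pics/side3.png",I)
W=pts(c); p=o["tool_pos"]
m=(abs(W[...,0]-p[0])<.04)&(abs(W[...,1]-p[1])<.035)&(W[...,2]>.010)&(W[...,2]<.06)
q=W[m]; print(len(q), np.percentile(q[:,2],[1,5]))
u,v=proj(c,[p[0],p[1],.03]); print(u,v)
y,x=int(v),int(u); cv2.imwrite("pics/c3.png",cv2.resize(I[max(0,y-90):y+50,x-80:x+80],None,fx=4,fy=4))
```

```text
[0.5384523  0.27600222 0.11167211] [-3.13879063e+00  1.04015944e-03  1.66273886e+00] [ 0.39918964 -0.37310352 -3.11616359] [ 0.005 -0.032 -0.044  0.004  0.013  0.001]
134 [0.03916613 0.04042072]
296.7298666140699 181.73567853800125
```

Emit:
carry_out(deltas=[[0, 0, 0.8, 0, 0, 0, 0.3], [0, 0, 0.8, 0, 0, 0, 0.3], [0, 0, 0.8, 0, 0, 0, 0.3], [0, 0, 0.5, 0, 0, 0, 0.3], [0, 0, 0.3, 0, 0, 0, 0.3], [0, 0, 0.15, 0, 0, 0, 0.3], [0, 0, 0.1, 0, 0, 0, 0.3], [0, 0, 0, 0, 0, 0, 0.3]])

```text
time: 8.35
tool_pos: [0.539, 0.2772, 0.0784]
tool_rot: [3.141, 0.0, 1.664]
contact_force: [0.5, -0.2, -2.0]
opening: 0.0437
grip_force: 25.0
```

Emit:
carry_out(deltas=[[0, 0, 0.05, 0, 0, 0, 0.3], [0, 0, 0.05, 0, 0, 0, 0.3], [0, 0, 0.05, 0, 0, 0, 0.3], [0, 0, 0.05, 0, 0, 0, 0.3], [0, 0, 0.05, 0, 0, 0, 0.3], [0, 0, 0, 0, 0, 0, 0.3], [0, 0, 0, 0, 0, 0, 0.3], [0, 0, 0, 0, 0, 0, 0.3]])

```text
time: 9.02
tool_pos: [0.539, 0.2772, 0.0759]
tool_rot: [3.142, 0.0, 1.664]
contact_force: [-0.2, -0.6, -2.2]
opening: 0.0436
grip_force: 25.0
```

Emit:
carry_out(deltas=[[0, 0, 0.05, 0, 0, 0, 0.3], [0, 0, 0.05, 0, 0, 0, 0.3], [0, 0, 0.04, 0, 0, 0, 0.3], [0, 0, 0.04, 0, 0, 0, 0.3], [0, 0, 0.02, 0, 0, 0, 0.3], [0, 0, 0, 0, 0, 0, 0.3], [0, 0, 0, 0, 0, 0, 0.3], [0, 0, 0, 0, 0, 0, 0.3]])

```text
time: 9.68
tool_pos: [0.5389, 0.2771, 0.0739]
tool_rot: [-3.142, 0.0, 1.664]
contact_force: [-0.2, -0.1, -1.9]
opening: 0.0444
grip_force: 25.0
```

Emit:
carry_out(deltas=[[0, 0, 0.03, 0, 0, 0, 0.3], [0, 0, 0.03, 0, 0, 0, 0.3], [0, 0, 0.03, 0, 0, 0, 0.3], [0, 0, 0, 0, 0, 0, 0.3], [0, 0, 0, 0, 0, 0, 0.3], [0, 0, 0, 0, 0, 0, 0.3], [0, 0, 0, 0, 0, 0, 0.3], [0, 0, 0, 0, 0, 0, 0.3]])

```text
time: 10.35
tool_pos: [0.539, 0.2772, 0.0739]
tool_rot: [3.141, -0.0, 1.664]
contact_force: [-2.1, -0.6, 5.7]
opening: 0.0438
grip_force: 25.0
```

It is on the mat: the force on the tool is now +5.7 N upward. Letting go.

Emit:
carry_out(deltas=[[0, 0, -0.03, 0, 0, 0, 1], [0, 0, 0, 0, 0, 0, 1], [0, 0, 0, 0, 0, 0, 1], [0, 0, 0, 0, 0, 0, 1], [0, 0, 0, 0, 0, 0, 1], [0, 0, 0, 0, 0, 0, 1], [0, 0, 0, 0, 0, 0, 1], [0, 0, 0, 0, 0, 0, 1]])

```text
time: 11.02
tool_pos: [0.539, 0.2771, 0.0732]
tool_rot: [3.142, 0.0, 1.664]
contact_force: [0.1, 0.1, -1.0]
opening: 0.0903
grip_force: 0.0
```

Emit:
carry_out(deltas=[[0, 0, -0.5, 0, 0, 0, 1], [0, 0, -1, 0, 0, 0, 1], [0, 0, -2, 0, 0, 0, 1], [0, 0, -2, 0, 0, 0, 1], [0, 0, -2, 0, 0, 0, 1], [0, 0, -2, 0, 0, 0, 1], [0, 0, -2, 0, 0, 0, 1], [0, 0, 0, 0, 0, 0, 1]])

```text
time: 11.68
tool_pos: [0.541, 0.278, 0.1939]
tool_rot: [3.133, -0.002, 1.664]
contact_force: [0.9, -0.6, 0.1]
opening: 0.0918
grip_force: 0.0
```

```bash
cat > look.py <<'E'
from h import *
import sys
zt=float(sys.argv[1])
for n in ("top","side","wrist"):
    c=cams.read_camera(n); cv2.imwrite(f"pics/{n}_{sys.argv[2]}.png",c["image"]); np.savez(f"{n}_{sys.argv[2]}.npz",**c)
    W=pts(c); hsv=cv2.cvtColor(c["image"],cv2.COLOR_BGR2HSV); H,S,V=[hsv[...,i].astype(int) for i in range(3)]
    m=((H<8)|(H>172))&(S>150)&(abs(W[...,2]-zt)<.007)
    k,l,st,_=cv2.connectedComponentsWithStats(m.astype(np.uint8))
    for i in range(1,k):
        if st[i,4]<150: continue
        p=W[l==i]; A=np.c_[p[:,:2],np.ones(len(p))]; f=np.linalg.lstsq(A,p[:,2],rcond=None)[0]
        r=cv2.minAreaRect((p[:,:2]*1000).astype(np.float32)); print(n,st[i],np.round(r[0],1),np.round(r[1],1),round(r[2],1),"z",np.percentile(p[:,2],[2,50,98]).round(4),"slope",f[:2].round(3))
o=robot.observe(); print(o["time"],o["tool_pos"],o["tool_rot"])
E
python3 look.py .114 a
```

```text
top [197 193  16  22 295] [540.4 272.2] [44.6 30.9] 4.6 z [0.1091 0.1149 0.1181] slope [-0.004  0.042]
wrist [ 291  192   53   42 2102] [539.8 278. ] [43.2 35.2] 5.3 z [0.1098 0.1142 0.1155] slope [ 0.003 -0.03 ]
11.8333 [0.53871539 0.27708693 0.18828758] [3.14155635e+00 1.15802824e-04 1.66386491e+00]
```

The pack stands upright on the mat at about (0.539, 0.277), yaw 5.3°. I'll turn the tool a quarter.

Emit:
carry_out(deltas=[[0, 0, 0, 0, 0, 0.05, 1], [0, 0, 0, 0, 0, 0.1, 1], [0, 0, 0, 0, 0, 0.11, 1], [0, 0, 0, 0, 0, 0.11, 1], [0, 0, 0, 0, 0, 0.11, 1], [0, 0, 0, 0, 0, 0.11, 1], [0, 0, 0, 0, 0, 0.11, 1], [0, 0, 0, 0, 0, 0.11, 1]])

```text
time: 12.5
tool_pos: [0.5382, 0.2769, 0.1867]
tool_rot: [-3.14, 0.003, 0.848]
contact_force: [-0.3, 0.0, -0.7]
opening: 0.092
grip_force: 0.0
```

Emit:
carry_out(deltas=[[0, 0, 0, 0, 0, 0.11, 1], [0, 0, 0, 0, 0, 0.11, 1], [0, 0, 0, 0, 0, 0.11, 1], [0, 0, 0, 0, 0, 0.11, 1], [0, 0, 0, 0, 0, 0.11, 1], [0, 0, 0, 0, 0, 0.11, 1], [0, 0, 0, 0, 0, 0.101, 1], [0, 0, 0, 0, 0, 0, 1]])

```text
time: 13.17
tool_pos: [0.5383, 0.2769, 0.1868]
tool_rot: [3.141, 0.003, 0.089]
contact_force: [-0.1, -0.2, -0.7]
opening: 0.0919
grip_force: 0.0
```

Emit:
carry_out(deltas=[[0, 0, 1, 0, 0, 0, 1], [0, 0, 1.5, 0, 0, 0, 1], [0, 0, 1, 0, 0, 0, 1], [0, 0, 0.5, 0, 0, 0, 1], [0, 0, 0, 0, 0, 0, 1], [0, 0, 0, 0, 0, 0, 1], [0, 0, 0, 0, 0, 0, 1], [0, 0, 0, 0, 0, 0, 1]])

```text
time: 13.83
tool_pos: [0.5394, 0.2773, 0.149]
tool_rot: [-3.141, -0.001, 0.093]
contact_force: [-0.3, 0.5, -0.2]
opening: 0.0917
grip_force: 0.0
```

```bash
python3 look.py .114 b; python3 -c "
from h import *
plan(.5395,.277,.083,.0925,6,1)"
```

```text
wrist [ 290  201   52   60 3010] [540.1 277.3] [44.5 35.8] 5.5 z [0.1096 0.1143 0.1156] slope [-0.026 -0.   ]
13.9833 [0.53917416 0.27725534 0.14879053] [-3.14145288e+00 -9.40580879e-04  9.30038564e-02]
d [ 0.0003 -0.0003 -0.0658] dyaw -0.001
[[0.01, 0.0, 1.1, 0.0, 0.0, 0.0, 1.0], [0.01, 0.0, 1.1, 0.0, 0.0, 0.0, 1.0], [0.01, 0.0, 1.1, 0.0, 0.0, 0.0, 1.0], [0.01, 0.0, 1.1, 0.0, 0.0, 0.0, 1.0], [0.01, 0.0, 1.1, 0.0, 0.0, 0.0, 1.0], [0.01, 0.0, 1.1, 0.0, 0.0, 0.0, 1.0]]
```

View pics/wrist_b.png

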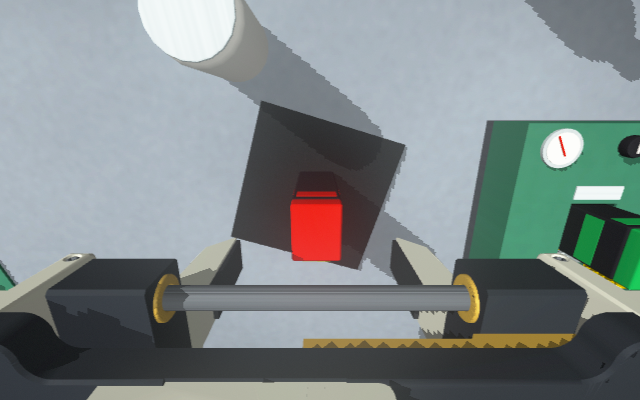

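The pack stands centred between the jaws at (316,228), with the jaws across its plain side faces. Descend and grip.

Emit:
carry_out(deltas=[[0.01, 0, 1.1, 0, 0, 0, 1], [0.01, 0, 1.1, 0, 0, 0, 1], [0.01, 0, 1.1, 0, 0, 0, 1], [0.01, 0, 1.1, 0, 0, 0, 1], [0, 0, 1.1, 0, 0, 0, 1], [0, 0, 1.1, 0, 0, 0, 1], [0, 0, 0, 0, 0, 0, 1], [0, 0, 0, 0, 0, 0, 1]])

```text
time: 14.65
tool_pos: [0.5389, 0.277, 0.0813]
tool_rot: [3.141, 0.002, 0.093]
contact_force: [-0.6, -0.8, 1.1]
opening: 0.0922
grip_force: 0.0
```

Emit:
carry_out(deltas=[[0, 0, 0, 0, 0, 0, 0.65], [0, 0, 0, 0, 0, 0, 0.55], [0, 0, 0, 0, 0, 0, 0.45], [0, 0, 0, 0, 0, 0, 0.4], [0, 0, 0, 0, 0, 0, 0.2], [0, 0, 0, 0, 0, 0, 0.2], [0, 0, 0, 0, 0, 0, 0.2], [0, 0, 0, 0, 0, 0, 0.2]])

```text
time: 15.32
tool_pos: [0.5394, 0.2772, 0.0823]
tool_rot: [3.142, -0.0, 0.093]
contact_force: [-0.1, 0.5, 0.4]
opening: 0.0431
grip_force: 0.0
```

Emit:
carry_out(deltas=[[0, 0, -0.5, 0, 0, 0, 0.2], [0, 0, -1, 0, 0, 0, 0.2], [0, 0, -2, 0, 0, 0, 0.2], [0, 0, -2, 0, 0, 0, 0.2], [0, 0, -2, 0, 0, 0, 0.2], [0, 0, -2, 0, 0, 0, 0.2], [0, 0, -2, 0, 0, 0, 0.2], [0, 0, -2, 0, 0, 0, 0.2]])

```text
time: 15.98
tool_pos: [0.539, 0.2771, 0.2189]
tool_rot: [3.141, 0.0, 0.093]
contact_force: [0.4, -1.1, -2.1]
opening: 0.0357
grip_force: 25.0
```

The fingers shut only as the lift began, so I'll check how the pack sits in the hand.

Emit:
carry_out(deltas=[[0, 0, -1, 0, 0, 0, 0.2], [0, 0, -0.5, 0, 0, 0, 0.2], [0, 0, 0, 0, 0, 0, 0.2], [0, 0, 0, 0, 0, 0, 0.2], [0, 0, 0, 0, 0, 0, 0.2], [0, 0, 0, 0, 0, 0, 0.2], [0, 0, 0, 0, 0, 0, 0.2], [0, 0, 0, 0, 0, 0, 0.2]])

```text
time: 16.65
tool_pos: [0.5392, 0.2771, 0.2316]
tool_rot: [3.141, 0.001, 0.093]
contact_force: [0.6, -0.1, -2.3]
opening: 0.0358
grip_force: 25.0
```

Run:
```python
from h import *
o=robot.observe(); p=o["tool_pos"]; print(p,o["tool_rot"],o["contact_force"],o["torque"])
I=[]
for n in("side","wrist"):
    c=cams.read_camera(n); W=pts(c); a=c["image"]; hsv=cv2.cvtColor(a,cv2.COLOR_BGR2HSV); H,S,V=[hsv[...,i].astype(int) for i in range(3)]
    m=(abs(W[...,0]-p[0])<.04)&(abs(W[...,1]-p[1])<.05)
    r=m&((H<8)|(H>172))&(S>150); q=W[r]; print(n,"red",len(q),np.percentile(q,[2,50,98],axis=0).round(4).tolist())
    q=W[m&(W[...,2]<p[2]-.015)&(W[...,2]>.06)]; 
    if len(q): print(n,"below",len(q),np.percentile(q,[1,50,99],axis=0).round(4).tolist())
    if n=="side":
        for h in(.0,-.03,-.06,-.08): 
            q=W[m&(abs(W[...,2]-p[2]-h)<.004)]; print(h,len(q),np.percentile(q,[2,98],axis=0).round(4).tolist() if len(q) else 0)
        u,v=map(int,proj(c,p)); I.append(cv2.resize(a[max(v-70,0):v+90,u-80:u+80],(400,400)))
    else: I.append(cv2.resize(a[100:400,170:470],(400,400)))
cv2.imwrite("pics/m4.png",np.hstack(I))
```

```text
[0.53920103 0.27711669 0.23158509] [3.14118670e+00 1.13903402e-03 9.27197578e-02] [ 0.59794212 -0.11618779 -2.29627172] [ 0.0292296   0.0110708  -0.04504325]
side red 149 [[0.5197, 0.2539, 0.2101], [0.5373, 0.2587, 0.2213], [0.5623, 0.288, 0.2571]]
side below 541 [[0.5126, 0.2541, 0.1484], [0.5399, 0.2589, 0.1836], [0.5643, 0.2861, 0.2159]]
0.0 66 [[0.5112, 0.2416, 0.2281], [0.5629, 0.2776, 0.2353]]
-0.03 62 [[0.5189, 0.2545, 0.198], [0.5636, 0.2843, 0.2052]]
-0.06 56 [[0.5205, 0.2558, 0.1678], [0.5645, 0.2715, 0.1753]]
-0.08 56 [[0.5198, 0.2551, 0.1479], [0.5635, 0.2792, 0.1554]]
wrist red 4691 [[0.5207, 0.2611, 0.2311], [0.5543, 0.2782, 0.259], [0.5637, 0.2951, 0.2603]]
wrist below 1356 [[0.56, 0.2623, 0.1522], [0.5622, 0.2798, 0.1909], [0.5638, 0.2967, 0.2161]]
```

View pics/m4.png

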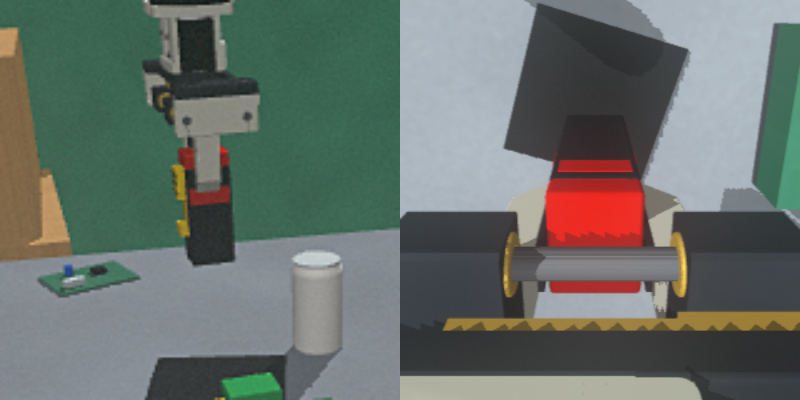

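The pack hangs upright and centred in the jaws, its top 28 mm above the TCP. It should seat with the TCP at about 0.0945. On to the charger.

Emit:
carry_out(deltas=[[-0.2, 1.3, -0.4, 0, 0, 0.011, 0.2], [-0.4, 2.64, -0.2, 0, 0, 0.011, 0.2], [-0.37, 2.64, -0.2, 0, 0, 0.011, 0.2], [-0.34, 2.64, 0, 0, 0, 0.011, 0.2], [-0.3, 2.64, 0, 0, 0, 0.011, 0.2], [-0.27, 2.64, 0, 0, 0, 0.011, 0.2], [-0.24, 2.64, 0, 0, 0, 0.011, 0.2], [-0.21, 2.64, 0, 0, 0, 0.011, 0.2]])

```text
time: 17.42
tool_pos: [0.5259, 0.0765, 0.2407]
tool_rot: [3.141, -0.001, 0.004]
contact_force: [0.4, 0.5, -2.5]
opening: 0.0359
grip_force: 25.0
```

Emit:
carry_out(deltas=[[-0.18, 2.64, 0, 0, 0, 0.011, 0.2], [-0.15, 2.64, 0, 0, 0, 0.011, 0.2], [-0.12, 2.64, 0, 0, 0, 0.011, 0.2], [-0.09, 2.64, 0, 0, 0, 0.011, 0.2], [-0.05, 2.64, 0, 0, 0, 0.011, 0.2], [-0.02, 2.64, 0, 0, 0, 0.011, 0.2], [0.01, 2.64, 0, 0, 0, 0.011, 0.2], [0.04, 2.64, 0, 0, 0, 0.011, 0.2]])

```text
time: 18.08
tool_pos: [0.5129, -0.1344, 0.2408]
tool_rot: [3.141, -0.001, -0.084]
contact_force: [0.0, -0.1, -1.6]
opening: 0.0355
grip_force: 25.0
```

Emit:
carry_out(deltas=[[0.07, 2.64, 0, 0, 0, 0.011, 0.2], [0.1, 2.64, 0, 0, 0, 0.011, 0.2], [0.13, 2.64, 0, 0, 0, 0.011, 0.2], [0.17, 2.64, 0, 0, 0, 0.011, 0.2], [0.2, 2.64, 0, 0, 0, 0.011, 0.2], [0.23, 2.64, 0, 0, 0, 0.011, 0.2], [0.26, 2.0, 0, 0, 0, 0.011, 0.2], [0.15, 1.0, 0, 0, 0, 0.011, 0.2]])

```text
time: 18.75
tool_pos: [0.5035, -0.3243, 0.2404]
tool_rot: [3.14, -0.0, -0.175]
contact_force: [-0.7, -1.1, -2.6]
opening: 0.0356
grip_force: 25.0
```

Emit:
carry_out(deltas=[[0, 0.5, 0, 0, 0, 0, 0.2], [0, 0, 0, 0, 0, 0, 0.2], [0, 0, 0, 0, 0, 0, 0.2], [0, 0, 0, 0, 0, 0, 0.2], [0, 0, 0, 0, 0, 0, 0.2], [0, 0, 0, 0, 0, 0, 0.2], [0, 0, 0, 0, 0, 0, 0.2], [0, 0, 0, 0, 0, 0, 0.2]])

```text
time: 19.42
tool_pos: [0.5038, -0.3258, 0.2404]
tool_rot: [3.142, -0.0, -0.171]
contact_force: [0.8, 0.3, -2.1]
opening: 0.0356
grip_force: 25.0
```

Run:
```python
from h import *
o=robot.observe(); p=o["tool_pos"]; print(o["time"],p,o["tool_rot"],o["opening"])
for n in("side","top","wrist"):
    c=cams.read_camera(n); W=pts(c); a=c["image"]; np.savez(n+"_d.npz",**c); cv2.imwrite(f"pics/{n}_d.png",a)
    V=cv2.cvtColor(a,cv2.COLOR_BGR2HSV); z=W[...,2]
    m=(abs(z-.118)<.006)&(abs(W[...,0]-.498)<.07)&(abs(W[...,1]+.3335)<.05)&(V[...,1]<60)
    k,l,st,_=cv2.connectedComponentsWithStats(m.astype(np.uint8))
    for i in range(1,k):
        if st[i,4]<40: continue
        q=W[l==i]; r=cv2.minAreaRect((q[:,:2]*1000).astype(np.float32)); print(n,st[i],np.round(r[0],1),np.round(r[1],1),round(r[2],1),np.median(q[:,2]).round(4))
plan(.498,-.3335,.14,-.175,8,.2)
```

```text
19.4167 [ 0.50382765 -0.32579408  0.24041589] [ 3.14151695e+00 -8.23233253e-05 -1.70547837e-01] 0.03558758390139378
side [349 312  13  43 367] [ 537.7 -339.7] [60.9 10. ] 79.9 0.1162
side [282 314  13  43 371] [ 461.  -326.3] [59.6 10. ] 79.8 0.1162
top [467 236  25   8 122] [ 460.8 -320.2] [49.8 10.3] 79.5 0.1191
wrist [291 157  63  11 687] [ 537.3 -338. ] [59.5  9.5] 80.0 0.1182
d [-0.0057 -0.0074 -0.1004] dyaw -0.004
[[-0.05, 0.1, 1.25, 0.0, 0.0, 0.0, 0.2], [-0.05, 0.1, 1.25, 0.0, 0.0, 0.0, 0.2], [-0.05, 0.1, 1.25, 0.0, 0.0, 0.0, 0.2], [-0.05, 0.1, 1.25, 0.0, 0.0, 0.0, 0.2], [-0.05, 0.1, 1.25, 0.0, 0.0, 0.0, 0.2], [-0.05, 0.1, 1.25, 0.0, 0.0, 0.0, 0.2], [-0.05, 0.1, 1.25, 0.0, 0.0, 0.0, 0.2], [-0.05, 0.1, 1.25, 0.0, 0.0, 0.0, 0.2]]
```

Emit:
carry_out(deltas=[[-0.1, 0.2, 0.2, 0, 0, 0.004, 0.2], [-0.1, 0.2, 0.2, 0, 0, 0, 0.2], [-0.1, 0.2, 0.2, 0, 0, 0, 0.2], [-0.1, 0.2, 0.2, 0, 0, 0, 0.2], [0, 0, 0.2, 0, 0, 0, 0.2], [0, 0, 0, 0, 0, 0, 0.2], [0, 0, 0, 0, 0, 0, 0.2], [0, 0, 0, 0, 0, 0, 0.2]])

```text
time: 20.23
tool_pos: [0.4984, -0.3334, 0.2304]
tool_rot: [3.141, -0.0, -0.175]
contact_force: [0.4, 0.1, -3.0]
opening: 0.0358
grip_force: 25.0
```

Run:
```python
from h import *
c=cams.read_camera("side"); o=robot.observe(); p=o["tool_pos"]; print(p,o["tool_rot"])
a=c["image"]; cv2.imwrite("pics/e.png",cv2.resize(a[100:400,170:470],(600,600)))
W=pts(c); R=np.array([[np.cos(.175),-np.sin(.175)],[np.sin(.175),np.cos(.175)]])
L=(W[...,:2]-p[:2])@R.T   # charger frame about TCP
for h in(-.03,-.05,-.07):
    q=L[(abs(L[...,0])<.033)&(abs(L[...,1])<.03)&(abs(W[...,2]-p[2]-h)<.004)]; print(h,len(q),np.percentile(q,[2,98],axis=0).round(4).tolist())
ck=(abs(W[...,2]-.1165)<.004)&(abs(L[...,1])<.04)
for s in(1,-1):
    q=L[ck&(abs(L[...,0]-s*.039)<.008)]; print("cheek",len(q),np.percentile(q,[2,98],axis=0).round(4).tolist())
```

```text
[ 0.49845187 -0.33339543  0.23047758] [ 3.14139133e+00 -3.21637609e-04 -1.75113020e-01]
-0.03 248 [[-0.0189, -0.0198], [0.0227, -0.0174]]
-0.05 278 [[-0.0263, -0.0198], [0.0234, -0.0116]]
-0.07 219 [[-0.0184, -0.0198], [0.0233, -0.0174]]
cheek 366 [[0.0348, -0.0292], [0.0445, 0.0287]]
cheek 377 [[-0.0429, -0.0288], [-0.0331, 0.0292]]
```

View pics/e.png

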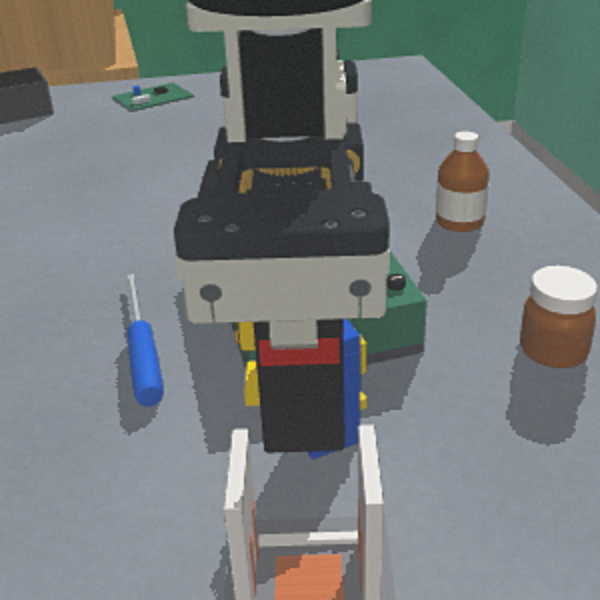

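The pack hangs straight above the gap between the cheeks at (240–370, 430) and is centred to about 1 mm. Lowering.

Emit:
carry_out(deltas=[[0, 0, 0.8, 0, 0, 0, 0.2], [0, 0, 1.5, 0, 0, 0, 0.2], [0, 0, 1.5, 0, 0, 0, 0.2], [0, 0, 1.5, 0, 0, 0, 0.2], [0, 0, 1.5, 0, 0, 0, 0.2], [0, 0, 1.5, 0, 0, 0, 0.2], [0, 0, 1.2, 0, 0, 0, 0.2], [0, 0, 0.5, 0, 0, 0, 0.2]])

```text
time: 20.95
tool_pos: [0.4975, -0.3326, 0.1279]
tool_rot: [-3.14, 0.003, -0.175]
contact_force: [-0.2, 0.6, -3.6]
opening: 0.0362
grip_force: 25.0
```

Emit:
carry_out(deltas=[[0, 0, 0.5, 0, 0, 0, 0.2], [0, 0, 0.5, 0, 0, 0, 0.2], [0, 0, 0.5, 0, 0, 0, 0.2], [0, 0, 0.5, 0, 0, 0, 0.2], [0, 0, 0.3, 0, 0, 0, 0.2], [0, 0, 0.2, 0, 0, 0, 0.2], [0, 0, 0.1, 0, 0, 0, 0.2], [0, 0, 0, 0, 0, 0, 0.2]])

```text
time: 21.62
tool_pos: [0.4984, -0.3334, 0.1043]
tool_rot: [3.141, -0.0, -0.175]
contact_force: [0.5, 0.7, -3.3]
opening: 0.0358
grip_force: 25.0
```

Emit:
carry_out(deltas=[[0, 0, 0.2, 0, 0, 0, 0.2], [0, 0, 0.15, 0, 0, 0, 0.2], [0, 0, 0.1, 0, 0, 0, 0.2], [0, 0, 0.1, 0, 0, 0, 0.2], [0, 0, 0.1, 0, 0, 0, 0.2], [0, 0, 0.05, 0, 0, 0, 0.2], [0, 0, 0.05, 0, 0, 0, 0.2], [0, 0, 0, 0, 0, 0, 0.2]])

```text
time: 22.28
tool_pos: [0.4983, -0.3334, 0.0968]
tool_rot: [3.142, 0.0, -0.175]
contact_force: [0.2, -0.1, -1.8]
opening: 0.036
grip_force: 25.0
```

Emit:
carry_out(deltas=[[0, 0, 0.05, 0, 0, 0, 0.2], [0, 0, 0.05, 0, 0, 0, 0.2], [0, 0, 0.05, 0, 0, 0, 0.2], [0, 0, 0, 0, 0, 0, 0.2], [0, 0, 0, 0, 0, 0, 0.2], [0, 0, 0, 0, 0, 0, 0.2], [0, 0, 0, 0, 0, 0, 0.2], [0, 0, 0, 0, 0, 0, 0.2]])

```text
time: 22.95
tool_pos: [0.4983, -0.3334, 0.0953]
tool_rot: [3.141, -0.0, -0.175]
contact_force: [0.5, -0.5, -2.2]
opening: 0.0358
grip_force: 25.0
```

Emit:
carry_out(deltas=[[0, 0, 0.04, 0, 0, 0, 0.2], [0, 0, 0.04, 0, 0, 0, 0.2], [0, 0, 0.04, 0, 0, 0, 0.2], [0, 0, 0, 0, 0, 0, 0.2], [0, 0, 0, 0, 0, 0, 0.2], [0, 0, 0, 0, 0, 0, 0.2], [0, 0, 0, 0, 0, 0, 0.2], [0, 0, 0, 0, 0, 0, 0.2]])

```text
time: 23.62
tool_pos: [0.4985, -0.3335, 0.0948]
tool_rot: [3.141, -0.001, -0.175]
contact_force: [-1.2, 2.7, 5.9]
opening: 0.036
grip_force: 25.0
```

It is seated, with +5.9 N on the tool. Letting go and rising.

Emit:
carry_out(deltas=[[0, 0, -0.03, 0, 0, 0, 0.2], [0, 0, 0, 0, 0, 0, 0.5], [0, 0, 0, 0, 0, 0, 0.7], [0, 0, 0, 0, 0, 0, 0.8], [0, 0, 0, 0, 0, 0, 0.8], [0, 0, 0, 0, 0, 0, 0.8], [0, 0, 0, 0, 0, 0, 0.8], [0, 0, 0, 0, 0, 0, 0.8]])

```text
time: 24.28
tool_pos: [0.4983, -0.3334, 0.0944]
tool_rot: [3.142, 0.0, -0.175]
contact_force: [-0.7, 0.2, 0.2]
opening: 0.0726
grip_force: 0.0
```

Emit:
carry_out(deltas=[[0, 0, -0.5, 0, 0, 0, 0.8], [0, 0, -1, 0, 0, 0, 0.8], [0, 0, -2, 0, 0, 0, 0.8], [0, 0, -2, 0, 0, 0, 0.8], [0, 0, -2, 0, 0, 0, 0.8], [0, 0, -2, 0, 0, 0, 0.8], [0, 0, -2, 0, 0, 0, 0.8], [0, 0, -2, 0, 0, 0, 0.8]])

```text
time: 24.95
tool_pos: [0.4983, -0.3334, 0.2317]
tool_rot: [3.141, -0.001, -0.175]
contact_force: [0.4, -0.7, 1.0]
opening: 0.0736
grip_force: 0.0
```

Emit:
carry_out(deltas=[[-1, 1, -1, 0, 0, 0, 0.8], [-2, 2, 0, 0, 0, 0, 0.8], [-2, 2, 0, 0, 0, 0, 0.8], [-2, 2, 0, 0, 0, 0, 0.8], [-2, 2, 0, 0, 0, 0, 0.8], [-1, 1, 0, 0, 0, 0, 0.8], [0, 0, 0, 0, 0, 0, 0.8], [0, 0, 0, 0, 0, 0, 0.8]])

```text
time: 25.62
tool_pos: [0.3814, -0.415, 0.2397]
tool_rot: [3.142, -0.0, -0.177]
contact_force: [0.1, 1.1, -1.2]
opening: 0.0732
grip_force: 0.0
```

```bash
python3 look.py .122 f
python3 - <<'E'
import cv2,numpy as np
a=cv2.imread("pics/top_f.png")[150:300,270:520]; b=cv2.imread("pics/side_f.png")[160:400,200:440]
cv2.imwrite("pics/f.png",np.hstack([cv2.resize(a,(400,240)),cv2.resize(b,(240,240))]) if 0 else np.hstack([cv2.resize(a,(400,480)),cv2.resize(b,(400,480))]))
E
```

```text
top [476 211  19  22 349] [ 499.3 -334.4] [35.8 43.7] 80.9 z [0.1179 0.1236 0.1266] slope [ 0.002 -0.034]
side [304 319  38  28 977] [ 500.5 -335.3] [37.4 43. ] 80.5 z [0.1159 0.1201 0.1215] slope [0.007 0.039]
wrist [ 179   61   46   53 2184] [ 499.6 -334.1] [35.6 42.3] 79.6 z [0.1202 0.1223 0.1238] slope [0.002 0.016]
25.7667 [ 0.38289429 -0.41397018  0.23951743] [-3.14151509e+00 -1.96400157e-04 -1.74368081e-01]
```

View pics/f.png

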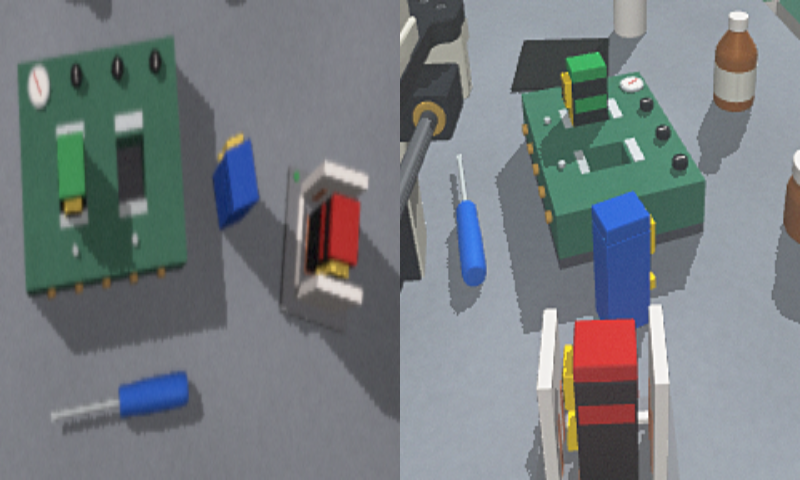

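The red pack stands upright and square in the charger at (605,350) in the right half, with its top at 122 mm, so it is fully down. The green pack, blue look-alike and other things are where they were, and the arm is clear.

```bash
python3 -c "
from cell import robot
print(robot.hand_in())"
```

```text
the job is handed in; nothing more can be done
None
```

The red pack is seated upright and square in the charger, after being unlatched, stood on the mat and re-gripped by its side faces; the green pack is still in the meter, nothing else looks moved, and the job was handed in at about 26 s (no verdict was shown).

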